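# Load the spring press and hold it closed

### The job

Two wood offcuts are to be held in the small spring press: lay the long narrow one and the short wide one flat, each in the bay that fits it, while the lever is still up. Then push the lever's paddle down until the lever is level, so that the spring plungers press both offcuts against their end stops, and finish while still holding it there; leave everything else on the bench where it lies.

Things in the scene. Friction and masses are not known exactly. Their poses are not given: they have to be found in the camera images.
- press: Spring press: plywood base 222 x 256 x 12 mm fixed to the worktop, two bays open above, a sprung lever. Origin: on the worktop straight below the lever's axle. +x runs from the axle along the bays to their steel end stops (18 mm high), +y to the long bay's side, z up. The base reaches from x = -35 to +187 mm, y = -128 to +128 mm.
- axle (a point): Middle of the lever's axle, 80 mm above the press origin (worktop); the axle runs along the press y between two bracket plates at y = +-100 mm, each 28 mm long in x, tops 93 mm above the worktop. The lever swings in the press's x-z plane about it.
- bay_long (a point): On the base (12 mm above the worktop), below the middle of the long offcut when home against its end stop: press x 96, y +58 mm. The block's length lies along press x. Four pins (8 mm thick, 14 mm high) stand 5 mm off its sides, centres 13 mm in from its ends. With the lever up it may be laid 0 to 14 mm short of home (towards the lever, -x); the plunger pushes it home.
- bay_short (a point): The same for the short wide offcut: point on the base below its middle when home against its end stop, press x 71, y -58 mm. The block's 90 mm length lies along press x, pins 5 mm off its sides, centres 13 mm in from its ends; the middle of the sides is free for fingers. Same 14 mm free play towards the lever.
- paddle (a point): Middle of the top face of the lever's black rubber paddle (50 mm along the lever, 60 mm across, 14 mm thick with its plate), 125 mm from the axle on its press -x side, 12 mm above the lever's centre line. About 151 mm above the worktop with the lever up, 92 mm with it level. Its x axis runs along the lever towards the axle.
- lever (a joint): Angle of the sprung lever (rad): 0 = up, at rest, 0.5 = level, 0.7 = end of travel, past level. It springs back up when let go. Two arms below the axle carry roller-tipped spring plungers (14 mm roller, 0.5 N/mm, 20 mm travel) that move 29 mm towards the stops by level and meet blocks that are home at about 0.35. The paddle needs about 3 N at rest, 10 N at level with both blocks in.
- offcut_long: Plain wood offcut, loose, 45 x 140 x 19 mm (x, y, z; its length along its own y), 60 g. Origin: centre of the underside.
- offcut_short: Plain wood offcut, loose, 60 x 90 x 32 mm (x, y, z; its length along its own y), 60 g. Origin: centre of the underside.
- sanding_block: Bystander, to be left alone: brown cork sanding block, 63x111x32 mm.
- wood_strip: Bystander, to be left alone: long thin wood strip, 38x200x12 mm.
- black_tape: Bystander, to be left alone: roll of black tape, 68 mm across, 19 mm high.
- pliers: Bystander, to be left alone: needle-nose pliers with blue handles, 181x57x13 mm.
- blue_screwdriver: Bystander, to be left alone: blue screwdriver, 255x29x31 mm.
- beige_tape: Bystander, to be left alone: roll of beige masking tape, 102 mm across, 24 mm high.
- adjustable_spanner: Bystander, to be left alone: adjustable spanner, 200x49x13 mm.
Not all that is in view belongs to the job. What is shaped like the offcut_short but green or yellow is not meant.

How it is judged:
By the outcome, as a careful person would: the job done as asked, in the order asked, and still so for the second after the job is handed in, while the arm keeps its last pose, push and grip.
It also fails if it takes over 64 s, if anything falls off the work surface, if the arm or the gripper's body presses on something with over 40 N, if the wrist force passes 120 N, or if a joint passes its speed limit or range.

### The arm

A 6-joint arm with a two-finger parallel gripper is mounted at the origin on a cart in front of the work surface, level with it; the furniture and walls round the work are solid. World frame = base frame: x ahead of the robot, y to its left, z up, the work surface at z = 0. Lengths are in m, angles in degrees, forces in N, time in s.
With the tool pointing down it reaches from about 0.35 to 0.875 m from the base axis. Payload 4.2 kg.
Tool frame: the origin (TCP) lies midway between the tips of the shut fingers; the grasp point (between the pads) lies 19 mm behind it; z points along the fingers, y is the line along which they close (so a half turn about z gives the same grasp; the last joint's range is limited). The gripper opens to 87 mm and grips with 3 to 60 N. Pads are 19 mm wide; open, the fingers measure 117 mm over their backs; the gripper's body (75 mm by 190 mm) begins 51 mm behind the grasp point.
Start: joints at [-55.543, 22.042, 0.453, 0, -68.411, -14.817], TCP at [0.21, -0.589, 0.223] pointing down, gripper open.
Joint ranges: [-179.83, 179.83], [-69.29, 118.12], [-61.27, 80.66], [-181.25, 117.63], [-171.15, -9.14], [-177.46, 177.46]. Speed limits (degrees/s): [159.86, 159.86, 180, 180, 180, 180].

### API

Orientations are given as [roll, pitch, yaw] about the fixed x, y, z axes, in that order (R = Rz(yaw) Ry(pitch) Rx(roll)).
In Python, from workcell import env gives the robot as it stands. The module is installed in compiled form; this text tells all that it offers. Calls block until the motion is done:
- env.goto(position, orientation): joint-space move of the TCP to a pose.
- env.move_straight(position, rotation=None, rate=0.15, force_limit=None): straight line of the TCP; rotation=None keeps the orientation; rate is the mean speed in m/s. With force_limit (N) it stops when the force on the tool has changed by that much, and returns True; else False.
- env.set_joints(angles): joint-space move.
- env.gripper_to(opening, grasp_force=None): opening from 0.0 (shut) to 1.0 (fully open); grasp_force is the grip in N (None keeps the last); returns when the fingers have stopped.
- env.dwell(seconds).
- env.inverse_kinematics(position, orientation): joint angles nearest the present ones, or None.
- env.read_state(): the state.
- env.grab_frame(name): name is "scene" or "top" or "wrist"; returns a dict with "image" (420x560x3 uint8, blue, green, red), "fx", "fy", "cx", "cy" (pixels), "D" ([k1, k2, p1, p2, k3] as OpenCV has them; the pictures are not rectified), "position" and "orientation" of the camera in the world. Camera axes: x right, y up, looking along -z (the intrinsics and any distortion apply to the point x, -y, -z); pixel columns grow to the right and rows downward; lengths in m; the calibration is good to about 2 mm. A picture is of the moment at which its call begins. There is no depth.
A pose or a line that the arm cannot do raises env.Unreachable and nothing moves.
- env.close_job(): hands the job in; it is judged then, once.
Trained networks look in a picture, given as the dict that the camera call returned (one of the last four; its "shot" number tells which), for a name from the list of things; names that differ only in an ending like _2 or _b are one class to them, and where a whole thing is asked for, a point or a joint stands for the part that bears it (a point fixed in the world has none). Each returns a list of dicts, best first, with "score" (0 to 1); they miss things now and then, are a little off and sometimes report something else, mostly with a low value. They report only what shows in the picture. A call takes as long as a camera call. They do not tell look-alikes from the thing itself.
- env.search_frame(picture, thing): "xyz" ([x, y, z] in m, in world coordinates, good to about 4 mm: the middle of the surface that is visible of it).
- env.trace(picture, thing): "mask" (420x560 bool, what is visible of it).
The state is a dict: "clock": time; "joint_positions": joint angles; "qvel": joint speeds; "joint_torque": joint torques, N m; "position": TCP position; "tool_rot": TCP orientation; "force": force on the tool from outside, world axes, zero at the start; "wrist_torque": the same for the moment, N m; "opening": opening from 0.0 (shut) to 1.0 (fully open); "finger_force": force on a finger pad.
Only numpy, scipy, OpenCV 4.12 (cv2) and the standard library are available. Lean on these libraries where they do the work, as an engineer would, in place of code of your own. Each camera call takes 0.05 s, during which the arm holds its last target. There are 200 camera calls.

## Working session

There is one attempt and no reset: what is moved stays moved. The work goes in short steps, each a Python script; the robot and the scene stay as the last script left them, time stands still between calls to the robot, and variables do not carry over. Pictures are saved under pics/ and viewed, at most 10 in all, crops included, and the job is handed in when it is done.

```bash
mkdir -p pics; cat > h.py <<'E'
import numpy as np, cv2
from scipy.spatial.transform import Rotation as R
from workcell import env
def rot(p):
    o=np.array(p["orientation"],float)
    return o if o.shape==(3,3) else R.from_euler('xyz',o,degrees=True).as_matrix()
def K(p): return np.array([[p["fx"],0,p["cx"]],[0,p["fy"],p["cy"]],[0,0,1.]])
def rays(p,uv):
    q=cv2.undistortPoints(np.array(uv,float).reshape(-1,1,2),K(p),np.array(p["D"],float)).reshape(-1,2)
    d=np.c_[q[:,0],-q[:,1],-np.ones(len(q))]
    return d@rot(p).T
def at_z(p,uv,z):
    d=rays(p,uv);c=np.array(p["position"])
    return c+d*((z-c[2])/d[:,2])[:,None]
def proj(p,X):
    c=(np.atleast_2d(X)-np.array(p["position"]))@rot(p)
    c=c*[1,-1,-1]
    return cv2.projectPoints(c,np.zeros(3),np.zeros(3),K(p),np.array(p["D"],float))[0].reshape(-1,2)
def tri(ps,uvs):
    A=np.zeros((3,3));b=np.zeros(3)
    for p,uv in zip(ps,uvs):
        d=rays(p,[uv])[0];d/=np.linalg.norm(d);M=np.eye(3)-np.outer(d,d);A+=M;b+=M@np.array(p["position"])
    return np.linalg.solve(A,b)
E
python3 - <<'E'
from h import *
np.set_printoptions(precision=3,suppress=True)
P={n:env.grab_frame(n) for n in("top","scene")}
for n,p in P.items():
    cv2.imwrite(f"pics/{n}0.png",p["image"]); print(n,p["position"],p["orientation"],p["fx"],p["D"])
for t in("press","paddle","offcut_long","offcut_short","lever","bay_long"):
    for n in P:
        try:
            for r in env.search_frame(P[n],t)[:4]: print(t,n,round(r["score"],2),np.array(r["xyz"]),proj(P[n],r["xyz"])[0])
        except Exception as e: print(t,n,e)
print(env.read_state())
E
```

```text
top [-0.472  0.212  1.833] [  30.292   -0.247 -100.575] 482.43153183812547 [-0.153  0.     0.     0.     0.   ]
scene [-0.462 -0.708  0.861] [ 57.439   1.275 -54.642] 404.2080631218758 [-0.023  0.     0.     0.     0.   ]
press scene 0.81 [ 0.572 -0.08   0.012] [305.722 226.099]
paddle top 0.87 [ 0.529 -0.049  0.09 ] [301.495 205.329]
paddle scene 0.89 [ 0.532 -0.065  0.082] [296.38  213.909]
paddle scene 0.32 [0.626 0.389 0.012] [219.796 185.486]
offcut_long top 0.75 [0.472 0.333 0.017] [214.791 239.854]
offcut_long scene 0.66 [0.471 0.295 0.016] [210.85  207.149]
offcut_short top 0.78 [0.333 0.02  0.033] [293.933 255.722]
offcut_short top 0.76 [ 0.308 -0.347  0.034] [381.64  246.161]
offcut_short top 0.49 [ 0.422 -0.291  0.03 ] [361.609 224.98 ]
offcut_short scene 0.88 [ 0.435 -0.33   0.033] [351.142 267.515]
offcut_short scene 0.69 [0.331 0.007 0.031] [245.01  247.885]
offcut_short scene 0.65 [ 0.299 -0.359  0.029] [338.652 298.955]
lever top 0.8 [ 0.533 -0.05   0.092] [301.513 204.457]
lever scene 0.85 [ 0.535 -0.065  0.087] [296.709 212.199]
lever scene 0.57 [ 0.354 -0.473  0.02 ] [384.191 306.072]
bay_long top 0.95 [ 0.615 -0.057  0.013] [298.758 197.543]
bay_long scene 0.82 [ 0.571 -0.078  0.015] [305.114 225.294]
{'clock': 0.7, 'joint_positions': array([-55.54 ,  22.04 ,   0.453,   0.   , -68.411, -14.818]), 'qvel': array([ 0.04 , -0.055,  0.012, -0.004,  0.002,  0.039]), 'joint_torque': array([  0.   , -39.033,  18.759,   4.224,   0.016,  -0.   ]), 'position': array([ 0.21 , -0.589,  0.223]), 'tool_rot': array([-179.997,    0.   , -160.358]), 'force': array([ 0.75 ,  0.034, -1.362]), 'wrist_torque': array([-0.009,  0.013, -0.029]), 'finger_force': 0.0, 'opening': 1.0005564872967705}
```

```bash
python3 - <<'E'
import cv2
a=cv2.imread("pics/top0.png")[150:330,170:430]; cv2.imwrite("pics/topc.png",cv2.resize(a,None,fx=3,fy=3,interpolation=3))
a=cv2.imread("pics/scene0.png")[130:350,170:430]; cv2.imwrite("pics/scenec.png",cv2.resize(a,None,fx=2.7,fy=2.7,interpolation=3))
E
```

```text
(no output)
```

View pics/topc.png

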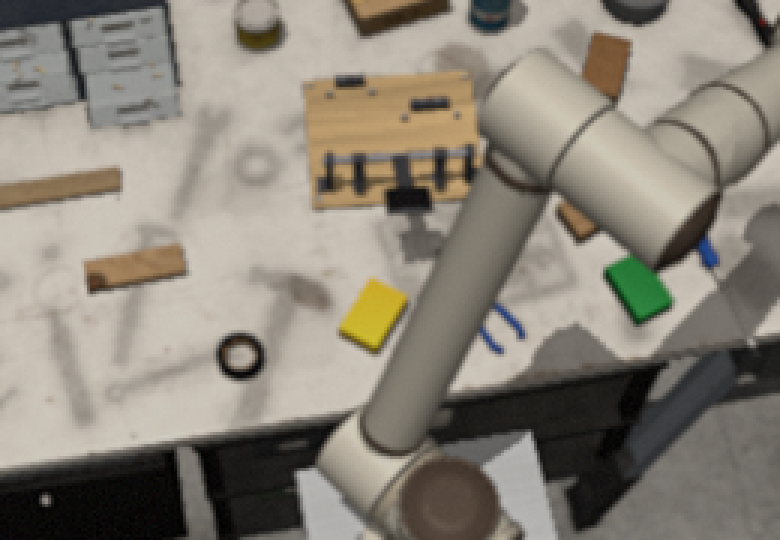

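View pics/scenec.png

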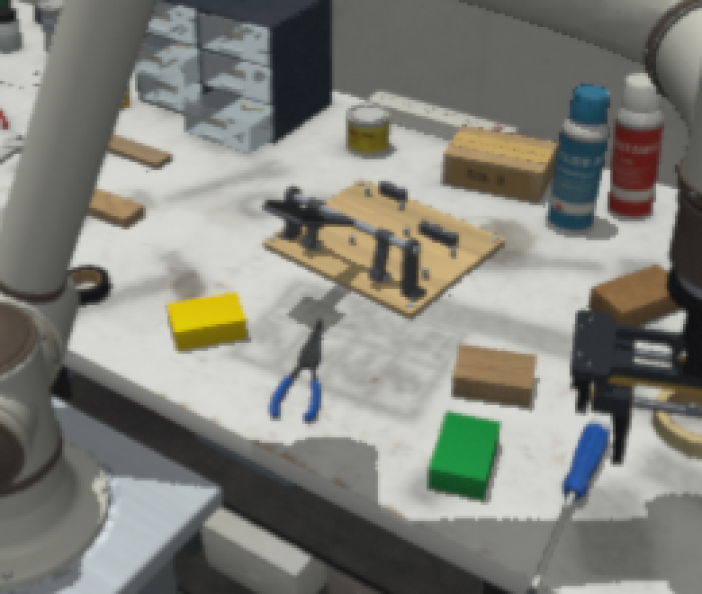

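Candidates for the short offcut (scene pixels): bare wood (353,269), green (339,299) and yellow (247,248) look-alikes, cork block (405,239). I choose the bare wood one. For the long offcut: bare wood at (212,206), against the wood strip at (222,186). I choose (212,206). The press lever points towards the robot, with the long bay on the left. Next come the close wrist views.

```bash
python3 - <<'E'
from h import *
import pickle
np.set_printoptions(precision=4,suppress=True)
F=[]
views=[("offcut_short",[0.42,-0.30,0.30]),("press",[0.53,-0.14,0.36]),("press",[0.55,0.0,0.36]),("offcut_long",[0.46,0.29,0.30])]
for i,(t,pos) in enumerate(views):
    try: env.goto(pos,[180,0,180])
    except env.Unreachable: print("unreach",pos);continue
    p=env.grab_frame("wrist");F.append(p)
    print(i,p["position"],p["orientation"],p["fx"])
    for th in ([t] if t!="press" else ["bay_long","paddle","offcut_short"]):
        for r in env.search_frame(p,th)[:3]: print(th,round(r["score"],2),np.array(r["xyz"]),proj(p,r["xyz"])[0])
    if t!="press":
        p["masks"]=[(r["score"],r["mask"]) for r in env.trace(p,t)[:3]]
pickle.dump(F,open("F.pkl","wb"))
im=[cv2.resize(f["image"],(400,300),interpolation=cv2.INTER_AREA) for f in F]
cv2.imwrite("pics/w1.png",np.vstack([np.hstack(im[:2]),np.hstack(im[2:4])]))
print(env.read_state()["clock"],env.read_state()["joint_positions"])
E
```

```text
0 [ 0.3513 -0.3006  0.4617] [-14.5584   0.0174  89.9367] 363.9766248996953
offcut_short 0.95 [ 0.4505 -0.3262  0.0313] [263.1764 198.905 ]
offcut_short 0.71 [ 0.3162 -0.3568  0.0356] [234.014   83.1013]
offcut_short 0.57 [0.3458 0.0024 0.0332] [538.7826 113.6838]
1 [ 0.4611 -0.1407  0.5214] [-14.501    0.0238  89.9363] 363.9766248996953
bay_long 0.72 [ 0.5683 -0.0679  0.0151] [335.521  192.6983]
paddle 0.8 [ 0.4748 -0.0562  0.1295] [364.0474 128.7396]
offcut_short 0.82 [0.3506 0.0132 0.0319] [406.1175  26.9241]
offcut_short 0.76 [ 0.3435 -0.3503  0.0343] [118.273   22.4142]
offcut_short 0.67 [ 0.4528 -0.3235  0.0349] [144.8453 110.0074]
2 [ 0.4814 -0.0002  0.5219] [-14.5695   0.0383  89.9922] 363.9766248996953
bay_long 0.78 [ 0.5797 -0.0547  0.0145] [245.9031 186.0089]
paddle 0.55 [ 0.4754 -0.053   0.1291] [233.9195 109.0911]
offcut_short 0.92 [0.3626 0.0131 0.0313] [294.9591  18.1127]
offcut_short 0.81 [ 0.454  -0.3217  0.0334] [44.1449 97.3054]
offcut_short 0.68 [ 0.3497 -0.3433  0.0322] [20.8816 16.4687]
3 [0.3919 0.2892 0.4622] [-14.6187   0.0119  89.9075] 363.9766248996953
offcut_long 0.86 [0.4757 0.3347 0.0187] [321.0292 183.9227]
5.4 [  49.1956   11.412    -3.358     0.0087  -75.1936 -139.3073]
```

View pics/w1.png

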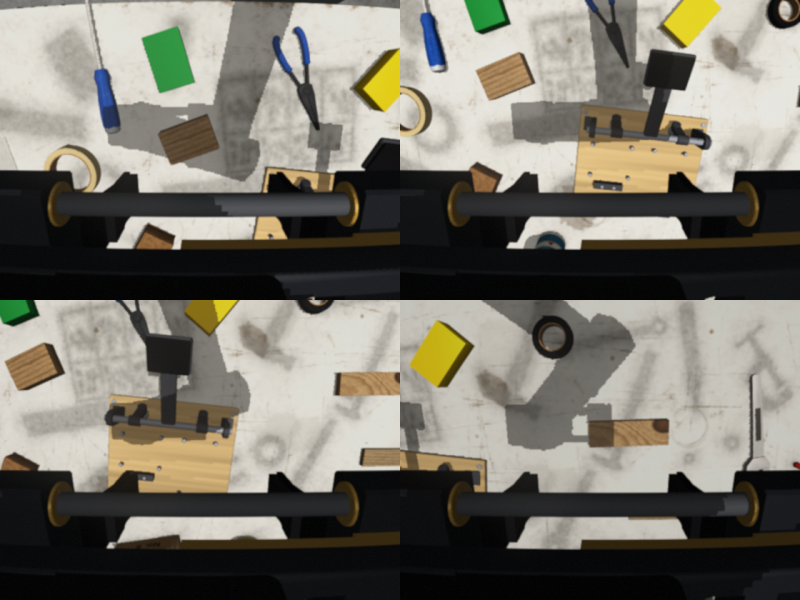

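Panels: short offcut (raw pixels 263,199 in view 0), long offcut at (320,184) in view 3, the press with its pins in views 1 and 2, paddle at (364,98) in view 1. Next I fit the box poses to the masks and enlarge the press.

```bash
cat > fit.py <<'E'
from h import *
from scipy.optimize import minimize
def boxfit(obs,size,x0,fitz=True):
    """obs: [(frame,mask)], size (w,l,h); returns x,y,yaw(of length axis),z_bottom"""
    w,l,h=size
    C=np.array([[a*l/2,b*w/2,c*h] for a in(-1,1) for b in(-1,1) for c in(0,1)])
    S=4
    def cost(v):
        z=v[3] if fitz else x0[3]
        X=C@R.from_euler('z',v[2]).as_matrix().T+[v[0],v[1],z]
        t=0
        for p,m in obs:
            hull=cv2.convexHull(proj(p,X).astype(np.float32)).reshape(-1,2)
            im=np.zeros((420,560),np.uint8)
            cv2.fillConvexPoly(im,np.round(hull*16).astype(np.int32),1,cv2.LINE_8,4)
            im=im.astype(bool); t+=1-(im&m).sum()/max(1,(im|m).sum())
        return t/len(obs)
    best=None
    for s in (.02,.01,.005):
        x=np.array(best.x if best is not None else x0)
        sim=np.vstack([x]+[x+np.eye(4)[i]*(s if i!=2 else s*8) for i in range(4)])
        best=minimize(cost,x,method="Nelder-Mead",options=dict(initial_simplex=sim,xatol=1e-5,fatol=1e-5,maxiter=250))
    return best.x,best.fun
E
python3 - <<'E'
from fit import *
import pickle
np.set_printoptions(precision=4,suppress=True)
F=pickle.load(open("F.pkl","rb"))
def pick(p,t,xyz,ms=None):
    uv=proj(p,xyz)[0]
    ms=ms or [(r["score"],r["mask"]) for r in env.trace(p,t)]
    for s,m in ms:
        n,l,st,c=cv2.connectedComponentsWithStats(m.astype(np.uint8))
        k=1+np.argmin(np.linalg.norm(c[1:]-uv,axis=1))
        if np.linalg.norm(c[k]-uv)<20: 
            print("mask",t,round(s,2),st[k]); return p,l==k
    print("none"); return None
o=[pick(F[0],"offcut_short",[.45,-.325,.032],F[0]["masks"])]+[pick(F[i],"offcut_short",[.45,-.325,.032]) for i in(1,2)]
o=[a for a in o if a]
for y in(-1.2,0.35): 
    print("short",boxfit(o,(.06,.09,.032),[.45,-.325,y,0.0]))
o=[a for a in [pick(F[3],"offcut_long",[.475,.335,.019],F[3]["masks"])] if a]
print("long",boxfit(o,(.045,.14,.019),[.475,.335,1.57,0.0],False))
a=F[1]["image"][120:280,230:460];b=F[2]["image"][120:280,130:360]
cv2.imwrite("pics/pr.png",np.vstack([cv2.resize(x,(431*18//10,300*1),interpolation=3)for x in(a,b)]))
E
```

```text
mask offcut_short 0.82 [ 220  159   87   72 3927]
mask offcut_short 0.7 [ 106   73   83   68 3434]
mask offcut_short 0.6 [   8   59   83   67 3560]
short (array([ 0.4487, -0.3261, -1.2191, -0.0033]), np.float64(0.0400525071678998))
short (array([ 0.4487, -0.3263,  1.9189, -0.002 ]), np.float64(0.04038794322836333))
mask offcut_long 0.73 [ 264  166  113   40 4150]
long (array([0.4792, 0.3343, 1.592 , 0.0096]), np.float64(0.05251141552511418))
```

View pics/pr.png

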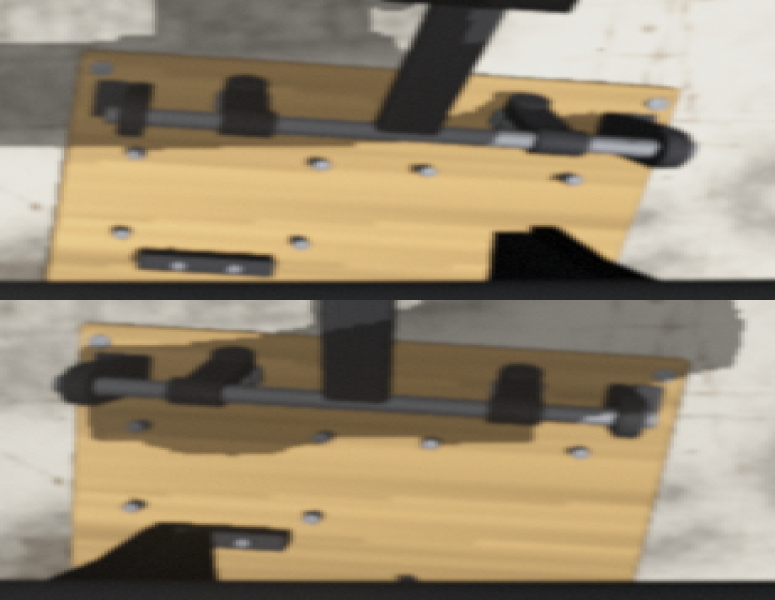

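```bash
python3 - <<'E'
from h import *
import pickle
from scipy.optimize import least_squares
np.set_printoptions(precision=4,suppress=True)
F=pickle.load(open("F.pkl","rb"))
sx,sy=775/230,300/160
u1=[(83,52),(680,90),(134,152),(317,162),(422,168),(568,178),(120,231),(298,240)]
u2=[(83,325),(690,360),(137,425),(322,437),(430,442),(578,452),(132,505),(311,516)]
U1=np.array([(230+a/sx,120+b/sy) for a,b in u1]);U2=np.array([(130+a/sx,120+(b-300)/sy) for a,b in u2])
M=np.array([(-35,-128),(-35,128),(39,-97),(39,-19),(39,26.5),(39,89.5),(103,-97),(103,-19)])/1e3
def X(v):
    c,s=np.cos(v[2]),np.sin(v[2])
    xy=M@np.array([[c,s],[-s,c]])+v[:2]
    return np.c_[xy,[v[3]]*2+[v[4]]*6]
def res(v): return np.r_[proj(F[1],X(v))-U1,proj(F[2],X(v))-U2].ravel()
r=least_squares(res,[.57,-.06,-.1,.012,.026],loss="soft_l1")
print(r.x,np.degrees(r.x[2]),np.abs(res(r.x)).max(),np.abs(res(r.x)).mean());print(res(r.x).reshape(2,8,2))
for a,b in zip(U1,U2): print(tri([F[1],F[2]],[a,b]))
E
```

```text
[ 0.5527 -0.0602 -0.1134  0.0069  0.0155] -6.499581594708711 1.5538342812182293 0.4276275088344921
[[[-0.8376 -1.5005]
  [-0.2155 -0.8748]
  [ 0.3491  0.0472]
  [ 0.1225  0.6564]
  [ 0.1553  0.8935]
  [-0.6449  0.258 ]
  [ 0.0583 -0.0433]
  [-0.2999  0.7209]]

 [[-0.8814 -1.5538]
  [-0.0009 -0.0108]
  [ 0.867   0.1251]
  [ 0.2355 -0.3016]
  [-0.0481  0.544 ]
  [-0.106   0.0787]
  [ 0.8394 -0.0206]
  [ 0.3493 -0.044 ]]]
[ 0.5055 -0.1823  0.007 ]
[0.5327 0.0705 0.0091]
[ 0.5797 -0.1614  0.0182]
[ 0.589  -0.0838  0.0154]
[ 0.5937 -0.0383  0.014 ]
[0.6006 0.0243 0.0182]
[ 0.6427 -0.1682  0.0196]
[ 0.6513 -0.0907  0.0182]
```

```bash
python3 - <<'E'
from h import *
import pickle
np.set_printoptions(precision=4,suppress=True)
env.goto([0.64,-0.08,0.30],[180,0,173.5])
p=env.grab_frame("wrist");pickle.dump(p,open("P.pkl","wb"))
im=p["image"].copy()
v=[.5527,-.0602,-.1134]
cv2.imwrite("pics/pr2.png",cv2.resize(im[0:300],(800,429),interpolation=3))
env.gripper_to(1.0)
psi=np.degrees(-1.2215)
env.goto([.4487,-.3262,.10],[180,0,psi])
env.move_straight([.4487,-.3262,.012],rate=.12,force_limit=15)
env.gripper_to(0.0,grasp_force=20)
s=env.read_state();print(s["clock"],s["position"],s["tool_rot"],s["opening"]*87,s["finger_force"],s["joint_positions"])
env.move_straight([.4487,-.3262,.16],rate=.25)
q=env.grab_frame("scene");cv2.imwrite("pics/s2.png",q["image"])
s=env.read_state();print(s["clock"],s["opening"]*87,s["force"])
E
```

```text
10.9 [ 0.4488 -0.3263  0.0123] [-179.9858   -0.0146  -69.9853] 59.347135846538556 20.000208914279938 [-19.274   29.1573 -23.4712   0.0038 -37.3514  39.2857]
11.6917 59.8885130642622 [-1.0064 -0.8609 -0.7248]
```

View pics/pr2.png

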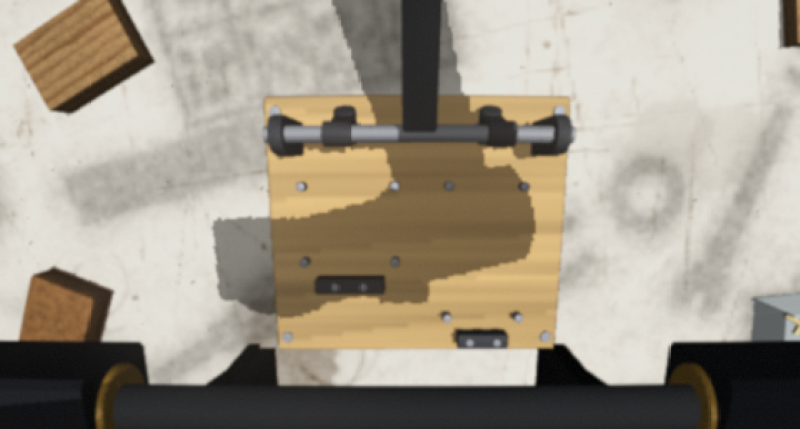

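Clear overhead view: four base corners at (266,97), (570,97), (280,348), (553,348) and all 8 pins in crop pixels. The short offcut is in the grip, 60 mm wide. Refit the press, then place it.

```bash
python3 - <<'E'
from h import *
import pickle
from scipy.optimize import least_squares
np.set_printoptions(precision=4,suppress=True)
F=pickle.load(open("F.pkl","rb"));P=pickle.load(open("P.pkl","rb"))
U=np.array([(266,97),(570,97),(280,348),(553,348),(301,186),(394,186),(448,186),(523,186),(305,261),(395,261),(446,316),(517,316)])/(800/560)
M=np.array([(-35,-128),(-35,128),(187,-128),(187,128),(39,-97),(39,-19),(39,26.5),(39,89.5),(103,-97),(103,-19),(153,26.5),(153,89.5)])/1e3
def X(v,z=(.012,.026)):
    c,s=np.cos(v[2]),np.sin(v[2])
    return np.c_[M@np.array([[c,s],[-s,c]])+v[:2],[z[0]]*4+[z[1]]*8]
for free in(0,1):
    f=lambda v:(proj(P,X(v,(v[3],v[3]+.014) if free else (.012,.026)))-U).ravel()
    r=least_squares(f,[.553,-.06,-.113,.012][:3+free],loss="soft_l1")
    print(r.x,np.degrees(r.x[2]),np.abs(r.fun).max(),np.abs(r.fun).mean())
sx,sy=775/230,300/160
u1=[(134,152),(317,162),(422,168),(568,178),(120,231),(298,240)]
U1=np.array([(230+a/sx,120+b/sy) for a,b in u1])
for a,b in zip(U[4:10],U1): print(tri([P,F[1]],[a,b]))
E
```

```text
[ 0.5514 -0.06   -0.1123] -6.433744227357203 2.993482140993251 0.9936269175617838
[ 0.5522 -0.0598 -0.1119  0.0045] -6.413932730404866 1.030667871917501 0.32362236325845
[ 0.5798 -0.1614  0.0174]
[ 0.589  -0.0835  0.0129]
[ 0.5942 -0.0379  0.0115]
[0.6007 0.0246 0.017 ]
[ 0.6438 -0.1683  0.0161]
[ 0.6534 -0.0902  0.0115]
```

```bash
cat >> h.py <<'E'
PX,PY,PA=.5522,-.0599,np.radians(-6.42)
def press(x,y):
    c,s=np.cos(PA),np.sin(PA); return [PX+(c*x-s*y)/1e3,PY+(s*x+c*y)/1e3]
E
python3 - <<'E'
from h import *
np.set_printoptions(precision=4,suppress=True)
xy=press(64,-58);o=[180,0,-6.42]
env.goto(xy+[.17],o)
env.move_straight(xy+[.05],rate=.2)
h=env.move_straight(xy+[.0215],rate=.04,force_limit=4)
s=env.read_state();print(h,s["clock"],s["position"],s["tool_rot"],s["force"],s["opening"]*87)
env.gripper_to(76/87)
env.move_straight(xy+[.20],rate=.25)
env.goto(press(75,-20)+[.33],[180,0,173.58])
p=env.grab_frame("wrist");cv2.imwrite("pics/a1.png",cv2.resize(p["image"][0:300],(800,429),interpolation=3))
import pickle;pickle.dump(p,open("A1.pkl","wb"))
xy=[.4792,.3343];psi=91.2-180
env.goto(xy+[.10],[180,0,psi])
p=env.grab_frame("wrist")
s=env.read_state();print(s["clock"],s["position"])
for r in env.search_frame(p,"offcut_long")[:2]:print(r["score"],r["xyz"])
E
```

```text
True 14.0667 [ 0.6088 -0.1246  0.024 ] [179.9834   0.0844  -6.4052] [-0.8264  0.3002  2.8516] 59.736142844490125
20.175 [0.48   0.3339 0.1005]
0.94 [0.4803, 0.3172, 0.0198]
```

View pics/a1.png

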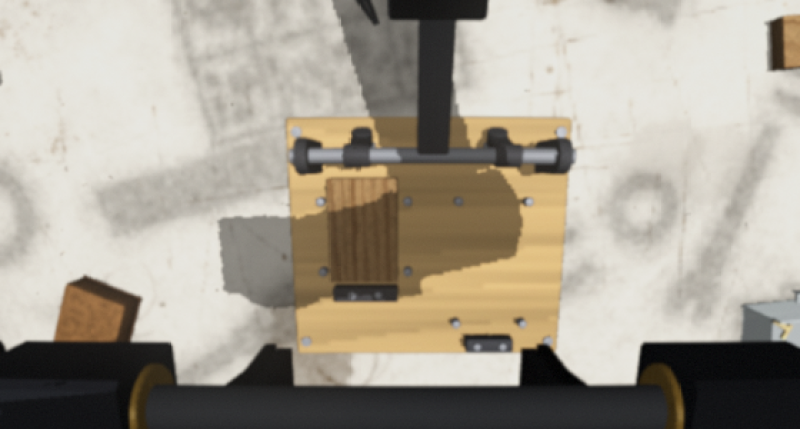

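The short offcut lies flat in its bay (crop 327–397, 178–282), between its pins and just short of the stop. Now the long one.

```bash
python3 - <<'E'
from h import *
np.set_printoptions(precision=4,suppress=True)
xy=[.4792,.3343];psi=91.2-180
env.move_straight(xy+[.004],rate=.12,force_limit=15)
env.gripper_to(0.0,grasp_force=20)
s=env.read_state();print(s["clock"],s["position"],s["opening"]*87,s["finger_force"])
env.move_straight(xy+[.17],rate=.25)
xy=press(89,58);o=[180,0,-6.42]
env.goto(xy+[.17],o)
env.move_straight(xy+[.05],rate=.2)
h=env.move_straight(xy+[.0140],rate=.04,force_limit=4)
s=env.read_state();print(h,s["clock"],s["position"],s["tool_rot"],s["force"],s["opening"]*87,s["joint_positions"])
env.gripper_to(62/87)
env.move_straight(xy+[.20],rate=.25)
env.goto(press(75,0)+[.33],[180,0,173.58])
p=env.grab_frame("wrist");cv2.imwrite("pics/a2.png",cv2.resize(p["image"][0:300],(800,429),interpolation=3))
s=env.read_state();print(s["clock"],s["joint_positions"])
E
```

```text
21.8167 [0.4792 0.3343 0.0042] 44.89107952172085 19.95430827140808
True 25.9833 [ 0.6466 -0.0123  0.0161] [179.9565   0.1055  -6.4047] [0.4085 0.0194 4.6058] 44.91187274594661 [ 13.2175  35.5484  -9.3483   0.0078 -45.2173  70.3723]
30.15 [   8.4687   19.8523   12.2651   -0.0013  -82.4359 -104.8743]
```

View pics/a2.png

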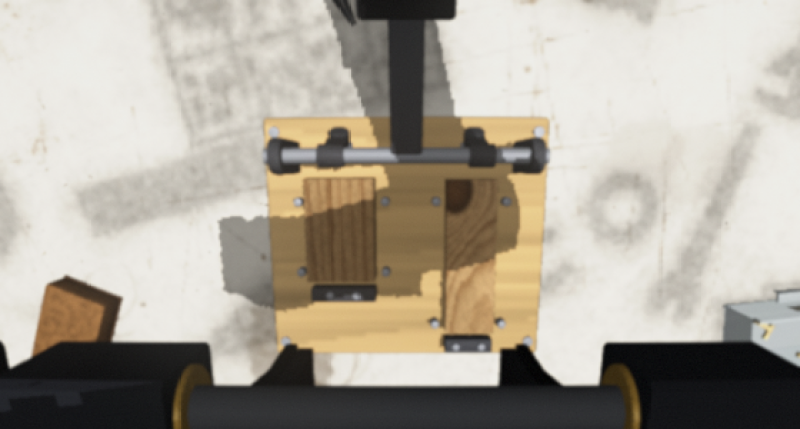

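Both offcuts lie flat in their bays within the free play. Now shut the fingers and push the paddle.

```bash
python3 - <<'E'
from h import *
np.set_printoptions(precision=4,suppress=True)
env.gripper_to(0.0)
def pad(t): 
    f=.5-t; return press(-125*np.cos(f)+12*np.sin(f),0)+[(80+125*np.sin(f)+12*np.cos(f))/1e3]
a=pad(0);env.goto(a[:2]+[.20],[180,0,173.58])
env.move_straight(a[:2]+[.165],rate=.1)
h=env.move_straight(a[:2]+[.142],rate=.03,force_limit=2)
s=env.read_state();print(h,s["clock"],s["position"],s["force"])
for t in(.1,.2,.3,.4,.5):
    env.move_straight(pad(t),rate=.03)
    s=env.read_state();print(t,s["clock"],s["position"],s["force"])
q=env.grab_frame("scene");w=env.grab_frame("wrist")
cv2.imwrite("pics/l.png",np.vstack([cv2.resize(q["image"][180:270,240:400],(711,400),interpolation=3)]))
cv2.imwrite("pics/lw.png",cv2.resize(w["image"][0:300],(800,429),interpolation=3))
E
```

```text
True 33.2167 [ 0.4491 -0.0482  0.1538] [ 0.281  -0.4539  2.4863]
0.1 33.8917 [ 0.4423 -0.0476  0.1397] [-0.6689  0.5828  3.4448]
0.2 34.4583 [ 0.4375 -0.047   0.1285] [ 2.0635 -0.9521  3.3192]
0.3 35.025 [ 0.4334 -0.0464  0.1167] [ 3.3133 -2.1621  3.5206]
0.4 35.5917 [ 0.4305 -0.0461  0.1046] [ 3.4021 -3.2335  4.9831]
0.5 36.1583 [ 0.429  -0.0459  0.0926] [ 2.5238 -2.7436  8.7082]
```

View pics/l.png

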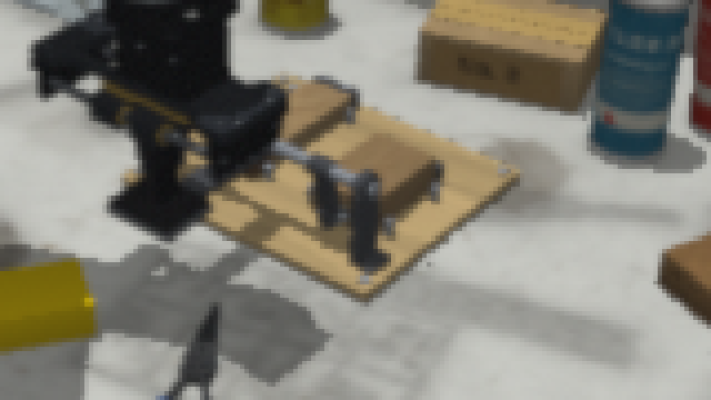

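View pics/lw.png

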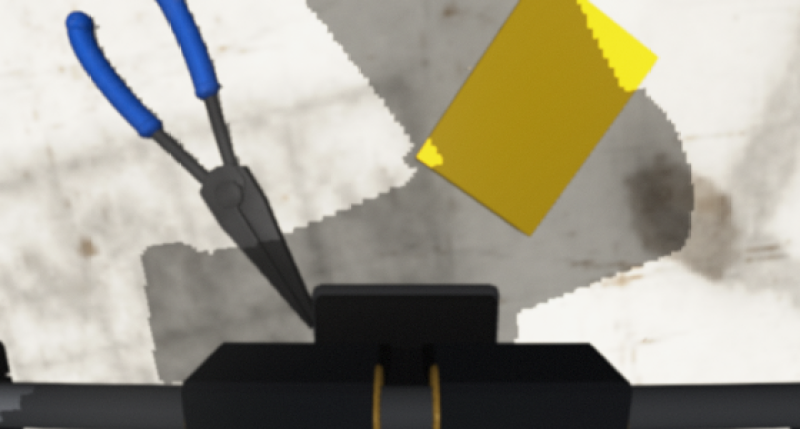

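```bash
python3 - <<'E'
from h import *
np.set_printoptions(precision=4,suppress=True)
env.move_straight(press(-125,0)+[.0915],rate=.02);env.dwell(1)
s=env.read_state();print(s["clock"],s["position"],s["force"],s["qvel"])
env.close_job()
E
```

```text
37.5083 [ 0.429  -0.0459  0.0922] [ 2.2511 -2.0926  8.9895] [ 0.0346 -0.066  -0.0543  0.0233 -0.0062  0.0213]
the job is handed in; nothing more can be done
```

Both offcuts are in their bays, and I handed the job in at 37.5 s with the arm still holding the lever level: fingertips at 92.2 mm, pushing with about 9 N (expected about 92 mm and 10 N).

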